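# Rock a captive crimping die out of its holder

### The arm

A 6-joint arm with a two-finger parallel gripper is mounted at the origin on the work surface. World frame = base frame: x ahead of the robot, y to its left, z up, the work surface at z = 0. Lengths are in m, angles in degrees, forces in N, time in s.
With the tool pointing down it reaches from about 0.3 to 0.75 m from the base axis. Payload 8.5 kg.
Tool frame: the origin (TCP) lies between the finger pads; the fingertips stand env.finger_overhang ahead of it and the grasp point (between the pads) lies 2 mm behind it (env.finger_overhang is the distance from the TCP to the fingertips, in m); z points along the fingers, y is the line along which they close (so a half turn about z gives the same grasp; the last joint's range is limited). The gripper opens to 85 mm and grips with 20 to 120 N. Pads are 22 mm wide; open, the fingers measure 114 mm over their backs; the gripper's body (76 mm by 85 mm) begins 54 mm behind the grasp point. The pads swing forward as they close: fully open they stand 13 mm farther back than shut.
Start: joints at [59.055, 21.807, 74.336, -0, 83.858, -12.336], TCP at [0.176, 0.521, 0.248] pointing down, gripper open.
Joint ranges: [-178.18, 178.18], [-50.72, 133.34], [12.68, 142.11], [-81.47, 261.47], [9.98, 163.14], [-165.26, 165.26]. Speed limits (degrees/s): [136.94, 136.94, 180, 180, 180, 180].

### API

Orientations are given as a 3x3 rotation matrix whose columns are the frame's x, y, z axes.
In Python, from rig import env gives the robot as it stands. The module is installed in compiled form; this text tells all that it offers.
- The arm moves only by the tool jog_arm, never from a script. Its arguments are lists of equal length, an entry for each row: "hand": the finger opening in m, from 0 to 0.0854; "travel": the shift along the world's x, y, z in m, a list of three; "yaw": the turn about the world's z in rad. A call has exactly 5 rows; each row shifts and turns the commanded pose from where the row before left it; what a row does not reach is not made up. A row lasts 1/8 s, in which the tool goes at most 62.5 mm and 10.7 degrees, less where a joint would pass 70% of its speed; a pose out of reach is approached as far as the arm can. A call is refused whole if a number of a shift passes 0.0625 or a number of a turn 0.188, either way. A call with a gripper value outside its range is refused whole. The fingers move at their own pace and stop on an object; "grip_force" is the grip in N (left out, the last holds). Time passes only in rows, so rows that do not move let the fingers close, or fill a call up. It gives the time, the measured TCP pose, the force, the opening and the grip force at its end, in the units of the state.
- env.observe(): the state, without advancing time (a new reading comes with each control period).
- env.get_image(name): name is "scene" or "side" or "wrist"; returns the picture (400x640x3 uint8, red, green, blue); there is no depth.
- env.calibration(name): a dict with "fx", "fy", "cx", "cy" (pixels), "position" and "rotation" of the camera in the world; the wrist camera has in their place "hand_eye" (4x4, takes a point from camera to tool coordinates, whose origin is the TCP and whose axes are the flange's). Camera axes: x right, y down, z forward; pixel columns grow to the right and rows downward; lengths in m; the calibration is good to about 2 mm. A picture is of the moment at which its call begins: read the wrist's pose just before it. calibration takes no time and is no camera call.
- env.close_job(): hands the job in; it is judged then, once.
The state is a dict: "time_s": time; "q": joint angles; "qvel": joint speeds; "joint_efforts": joint torques, N m; "position": TCP position; "tool_rot": TCP orientation; "ft_force": force on the tool from outside, world axes, zero at the start; "wrist_torque": the same for the moment, N m; "grip_width": finger opening in m; "gripper_force": force on a finger pad.
Only numpy, scipy, OpenCV 4.12 (cv2) and the standard library are available. Lean on these libraries where they do the work, as an engineer would, in place of code of your own. Each camera call takes 0.05 s, during which the arm holds its last target. There are 200 camera calls.

### The job

The bronze crimping die stands caught in the pocket of the heavy steel holder by two stiff sliding keepers, one on each side. Grip its upright part and rock it over to one side and then to the other, without lifting the holder off its bed plate, until it has pushed both keepers back and comes free; then lift it out and finish still holding it upright in the gripper, about 2 cm clear above the pocket it came from. Leave the seals, the cup, the terminal cover and the pine box where they are.

Things in the scene. Friction and masses are not known exactly. Their poses are not given: they have to be found in the camera images.
- bed: grey bed plate, 90 (x) x 140 (y) x 8 mm, fixed to the desk; origin under its centre on the desk, z up. On its middle, with the same axes, stands the dark steel holder block, 60 (x) x 100 (y) x 35 mm, 1.8 kg
- pocket_mouth (a point): centre of the pocket's open mouth, on the holder's top face, 43 mm above the desk while the holder is down; moves with the holder, axes as the bed's. The pocket is 27 mm deep (floor 16 mm above the desk), 27.4 (x) x 23.4 (y) mm at the floor, and widens along y above that, so the die can lean only towards +y or -y
- holder (a joint): height of the holder above its bed plate (m), 0 = resting. Held down only by its own weight, guided straight up and down: pulling the caught die straight up with more than about 20 N lifts it. Lifted over 6 mm is a failure.
- die: bronze crimping die, about 0.3 kg, 77 mm tall: a foot 26 (x) x 22 (y) x 12 mm and on it an upright bar 26 (x) x 16 (y) x 65 mm with a round dimple on top. Origin under the middle of the foot, z up, axes as the bed's at the start, when the foot stands on the pocket floor. The foot sticks out 3 mm beyond the bar at +y and -y: these shoulders catch under the keepers after 5 mm of lift
- die_grip (a point): point on the die's axis 55 mm above its underside, 28 mm above the holder's top at the start: middle of the free 50 mm of bar. When leaned, the die turns about the lower edge of its foot (11 mm from its middle) on the side it leans to; 0.15 to 0.18 rad pushes that side's keeper back about 3.5 to 4.5 mm and takes a few newtons sideways here
- keeper_a (a joint): keeper on the +y side of the holder: steel bar 18 (x) x 40 (y) x 10 mm flush with the holder's top, sliding along y; its inner end overlaps the die's shoulder by 2.6 mm at 0. Value = how far it is pushed outwards, towards +y (m), 0 to 0.006. About 5 N of friction: it stays where it is left. Out of the way from 3 mm.
- keeper_b (a joint): the same keeper on the -y side: value = how far it is pushed outwards, towards -y (m), 0 to 0.006
- seal0: bystander: dull lead seal, flat disc 18 mm across, 7 mm thick, 18 g, loose; origin under its centre. Lies on the desk just on the -x side of the bed plate.
- seal1: bystander: dull lead seal, flat disc 18 mm across, 7 mm thick, 18 g, loose; origin under its centre. Lies on the desk just on the +x side of the bed plate.
- seal2: bystander: dull lead seal, flat disc 18 mm across, 7 mm thick, 18 g, loose; origin under its centre. Lies in the pine box.
- seal3: bystander: dull lead seal, flat disc 18 mm across, 7 mm thick, 18 g, loose; origin under its centre. Lies in the pine box.
- cup: bystander: red plastic seal cup, empty, 68 mm across the rim, 60 mm tall, loose, on the +y side of the bed plate; origin under its centre
- cover: bystander: aluminium meter terminal cover, upside-down tray 120 (x) x 66 (y) x 35 mm, loose, on the -y side of the bed plate; origin under its centre on the desk
- pinebox: bystander: open pine box 220 x 160 x 60 mm fixed on the desk to the robot's left, its hinged lid propped up on the side away from the robot's middle; origin under its centre
Things that resemble listed ones, but are neither listed nor needed, are in the scene too. Of the things that look like the die, the largest one is meant. What is shaped like the bed but red is not meant.

How it is judged:
By the outcome, as a careful person would: the job done as asked, in the order asked, and still so for the second after the job is handed in, while the arm keeps its last pose, push and grip.
It also fails if it takes over 38 s, if anything falls off the work surface, if the arm or the gripper's body presses on something with over 40 N, if the wrist force passes 120 N, or if a joint passes its speed limit or range.

## Working session

There is one attempt and no reset: what is moved stays moved. The work goes in short steps, Python scripts to look and compute and a tool call to move; the robot and the scene stay as the last step left them, time stands still between calls to the robot, and variables do not carry over. Pictures are saved under pics/ and viewed, at most 10 in all, crops included, and the job is handed in when it is done.

Besides the shell and the picture viewer there is one more tool, called after "Request:" as name([rows], argument=value, ...), one row to a line, values as JSON. jog_arm: Moves the arm, as the interface text tells. Its arguments: {"type":"object","properties":{"hand":{"type":"array"},"travel":{"type":"array"},"yaw":{"type":"array"},"grip_force":{"type":"number"}},"required":["hand","travel","yaw"]}

```bash
mkdir -p pics
python3 - <<'E'
from rig import env
import cv2
for n in("scene","side"):
    cv2.imwrite(f"pics/{n}0.png",env.get_image(n)[:,:,::-1]); c=env.calibration(n); print(n,c)
print(env.calibration("wrist"),env.finger_overhang)
o=env.observe();print(o["time_s"],o["position"],o["tool_rot"],o["grip_width"])
E
```

```text
scene {'fx': 483.95306237205097, 'fy': 483.95306237205097, 'cx': 317.8616769825926, 'cy': 201.9471444056443, 'position': array([1.16208115, 0.65231449, 0.83191274]), 'rotation': array([[-0.61331345,  0.54104728, -0.57542546],
       [ 0.78977551,  0.42937328, -0.4380562 ],
       [ 0.0100632 , -0.72312269, -0.69064629]])}
side {'fx': 463.03265832618473, 'fy': 463.03265832618473, 'cx': 315.8715146511556, 'cy': 204.24992866440107, 'position': array([-0.01367892, -0.44790914,  0.60803684]), 'rotation': array([[ 0.77719668, -0.33570399,  0.53222942],
       [-0.62925096, -0.41069136,  0.65983016],
       [-0.00292559, -0.84772368, -0.53043001]])}
{'fx': 335.3050645250033, 'fy': 335.3050645250033, 'cx': 316.5435075404048, 'cy': 199.96502219467783, 'hand_eye': array([[ 1.87419388e-04, -9.54696821e-01, -2.97580148e-01,
         7.69563926e-02],
       [ 9.99999966e-01,  1.25157838e-04,  2.28279985e-04,
        -2.29337152e-04],
       [-1.80693688e-04, -2.97580181e-01,  9.54696812e-01,
        -1.25998359e-01],
       [ 0.00000000e+00,  0.00000000e+00,  0.00000000e+00,
         1.00000000e+00]])} 0.017
0.1 [0.17539239 0.5210386  0.24777916] [[-9.47735031e-01  3.19057810e-01 -6.51252462e-04]
 [ 3.19058373e-01  9.47734385e-01 -1.13543285e-03]
 [ 2.54945634e-04 -1.28387704e-03 -9.99999143e-01]] 0.08547941256015852
```

View pics/scene0.png

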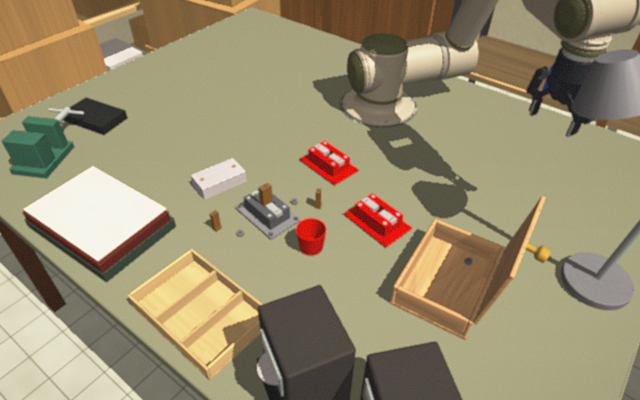

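View pics/side0.png

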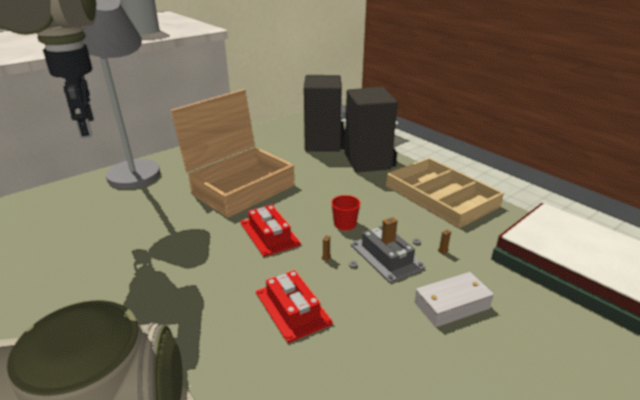

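The scene shows three things that could be the die: scene (265,193), in the grey holder and the largest, plus small loose ones at (215,220) and (318,198). The bed candidates are grey at (268,213), and red at (328,160) and (378,218). I choose the die in the grey holder and check it in a close crop.

Run:
```python
import cv2,numpy as np
a=cv2.imread("pics/scene0.png")[170:245,220:320]; b=cv2.imread("pics/side0.png")[210:285,340:440]
f=lambda i:cv2.resize(i,None,fx=4,fy=4,interpolation=cv2.INTER_CUBIC)
cv2.imwrite("pics/crop.png",np.vstack([np.hstack([f(a),f(b)])]))
```

```text
(no output)
```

View pics/crop.png

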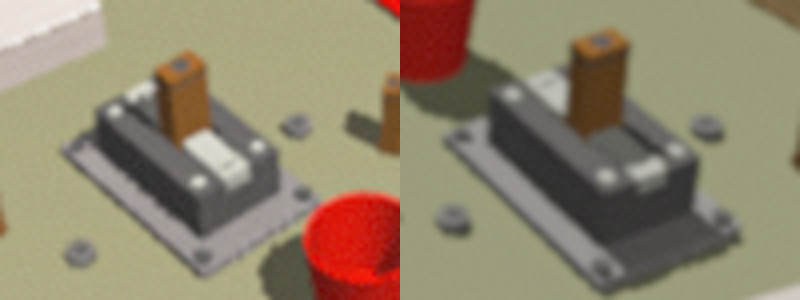

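The crop confirms it. The bronze bar stands in the grey holder, with its dimple at crop (180,66) in scene and (600,41) in side. Three bed corners are readable in each view.

```bash
cat > h.py <<'E'
import numpy as np
from rig import env
def ray(n,u,v,z):
    c=env.calibration(n); d=c["rotation"]@[(u-c["cx"])/c["fx"],(v-c["cy"])/c["fy"],1]
    p=c["position"]; return p+d*(z-p[2])/d[2]
def proj(R,p,c,X):
    q=(np.asarray(X)-p)@R; return c["cx"]+c["fx"]*q[...,0]/q[...,2],c["cy"]+c["fy"]*q[...,1]/q[...,2]
E
python3 - <<'E'
from h import *
S=lambda x,y:("scene",220+x/4,170+y/4); D=lambda x,y:("side",340+(x-400)/4,210+y/4)
P={}
for k,a,z in [("dieS",S(180,66),.093),("dieD",D(600,41),.093),("S1",S(63,150),.008),("S2",S(205,275),.008),("S3",S(320,195),.008),("D1",D(445,138),.008),("D2",D(605,290),.008),("D3",D(740,235),.008)]:
    P[k]=ray(*a,z)[:2]; print(k,P[k].round(4))
for c in "SD":
    d=P[c+"2"]-P[c+"1"]; e=P[c+"3"]-P[c+"2"]; print(np.linalg.norm(d),np.degrees(np.arctan2(d[1],d[0])),np.linalg.norm(e),np.degrees(np.arctan2(e[1],e[0])),(P[c+"1"]+P[c+"3"])/2)
E
```

```text
dieS [0.5811 0.0578]
dieD [0.5794 0.0531]
S1 [ 0.6151 -0.0146]
S2 [0.6377 0.121 ]
S3 [0.5477 0.1319]
D1 [0.5447 0.124 ]
D2 [ 0.5221 -0.0136]
D3 [ 0.6043 -0.028 ]
0.137444724295847 80.54629090925691 0.09062932357612395 173.06127506689535 [0.58139585 0.05867584]
0.13945998948369404 -99.32596342170508 0.08342926754203421 -9.953616562485003 [0.57453003 0.0480183 ]
```

Request:
jog_arm([
  [0.02,-0.056,0],
  [0.02,-0.056,0],
  [0.02,-0.056,0],
  [0.02,-0.056,0],
  [0.02,-0.056,0],
], hand=[0.085,0.085,0.085,0.085,0.085], yaw=[-0.141,-0.141,-0.141,-0.141,-0.141], grip_force=25)

```text
time_s: 0.72
position: [0.2756, 0.2395, 0.2483]
tool_rot: [[-0.512, 0.859, 0.0], [0.859, 0.512, -0.0], [-0.0, 0.0, -1.0]]
ft_force: [0.6, 1.1, -0.4]
grip_width: 0.0848
gripper_force: 0.0
```

Request:
jog_arm([
  [0.05,-0.036,0],
  [0.05,-0.036,0],
  [0.05,-0.036,0],
  [0.05,-0.036,0],
  [0.05,-0.036,0],
], hand=[0.085,0.085,0.085,0.085,0.085], yaw=[-0.141,-0.141,-0.141,-0.141,-0.141])

```text
time_s: 1.35
position: [0.5269, 0.0597, 0.248]
tool_rot: [[0.168, 0.986, -0.0], [0.986, -0.168, 0.0], [0.0, -0.0, -1.0]]
ft_force: [0.6, 0.3, 0.4]
grip_width: 0.0851
gripper_force: 0.0
```

Request:
jog_arm([
  [0.055,-0.005,0],
  [0,0,0],
  [0,0,0],
  [0,0,0],
  [0,0,0],
], hand=[0.085,0.085,0.085,0.085,0.085], yaw=[0,0,0,0,0])

```text
time_s: 1.98
position: [0.5799, 0.0566, 0.2489]
tool_rot: [[0.163, 0.987, 0.001], [0.987, -0.163, -0.0], [0.0, 0.001, -1.0]]
ft_force: [-0.4, -0.9, -0.1]
grip_width: 0.0852
gripper_force: 0.0
```

Run:
```python
from h import *
import cv2
o=env.observe(); im=env.get_image("wrist"); cv2.imwrite("pics/w1.png",im[:,:,::-1])
R=o["tool_rot"]; np.savez("w1.npz",R=R,p=o["position"])
print(o["time_s"],o["position"],np.degrees(np.arctan2(R[1,1],R[0,1])),o["ft_force"],o["q"])
```

```text
1.975 [0.57986606 0.0565657  0.24888407] -9.369664617406587 [-0.44106785 -0.93369684 -0.14377102] [-6.06384721e+00  2.50864139e+01  6.89021048e+01  1.02869038e-03
  8.59786114e+01  3.30574473e+00]
```

View pics/w1.png

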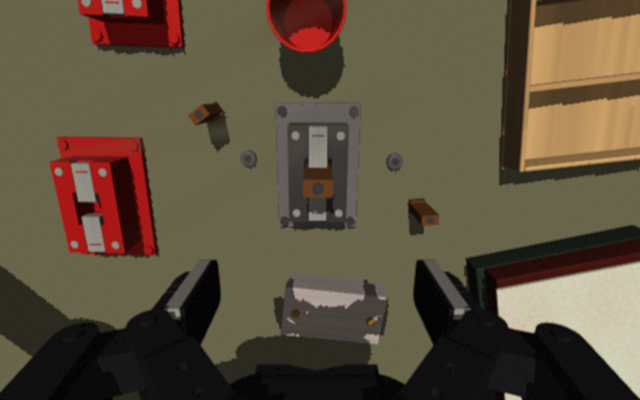

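The wrist view shows the dimple at (318,189), the bed corners at about (276,103), (360,102), (279,229) and (356,229), and the cup clear above (+y).

```bash
cat >> h.py <<'E'
def wray(o,u,v,z):
    c=env.calibration("wrist"); H=c["hand_eye"]; R,p=o["R"],o["p"]
    d=R@H[:3,:3]@[(u-c["cx"])/c["fx"],(v-c["cy"])/c["fy"],1]; q=p+R@H[:3,3]
    return q+d*(z-q[2])/d[2]
E
python3 - <<'E'
from h import *
import cv2
o=np.load("w1.npz")
print("die",wray(o,318,189,.093))
c=[wray(o,u,v,.008)[:2] for u,v in[(276,103),(360,102),(356,229),(279,229)]]
print(np.array(c).round(4)); print("centre",np.mean(c,0))
l=(c[0]+c[1])/2-(c[2]+c[3])/2; print(np.linalg.norm(l),np.degrees(np.arctan2(l[1],l[0]))-90)
# seals? keeper screws on holder top z=.043
s=[wray(o,u,v,.043)[:2] for u,v in[(296,136),(341,135),(339,213),(297,213)]]
print("top",np.mean(s,0)); l=s[0]+s[1]-s[2]-s[3]; print(np.degrees(np.arctan2(l[1],l[0]))-90)
E
```

```text
die [0.57998565 0.05468011 0.093     ]
[[ 0.5482  0.1312]
 [ 0.6354  0.1178]
 [ 0.6129 -0.024 ]
 [ 0.5234 -0.0093]]
centre [0.57996852 0.05392159]
0.14309439981995986 -9.513128415656084
top [0.5805032  0.05487459]
-9.626714403261204
```

Request:
jog_arm([
  [0,-0.002,-0.05],
  [0,0,-0.05],
  [0,0,-0.04],
  [0,0,-0.03],
  [0,0,-0.008],
], hand=[0.085,0.085,0.085,0.085,0.085], yaw=[0,0,0,0,0])

```text
time_s: 2.65
position: [0.5797, 0.0544, 0.0691]
tool_rot: [[0.163, 0.987, -0.003], [0.987, -0.163, 0.0], [-0.0, -0.003, -1.0]]
ft_force: [0.5, 0.1, 0.8]
grip_width: 0.085
gripper_force: 0.0
```

Request:
jog_arm([
  [0,0,0],
  [0,0,0],
  [0,0,0],
  [0,0,0],
  [0,0,0],
], hand=[0.06,0.045,0.035,0.02,0.02], yaw=[0,0,0,0,0], grip_force=30)

```text
time_s: 3.28
position: [0.5808, 0.0542, 0.0711]
tool_rot: [[0.163, 0.987, 0.001], [0.987, -0.163, -0.0], [0.0, 0.001, -1.0]]
ft_force: [-1.5, 0.2, 6.3]
grip_width: 0.0256
gripper_force: 29.8
```

Request:
jog_arm([
  [0,0,0],
  [0,0,0],
  [0,0,0],
  [0,0,0],
  [0,0,0],
], hand=[0.02,0.02,0.02,0.02,0.02], yaw=[0,0,0,0,0])

```text
time_s: 3.9
position: [0.5808, 0.0542, 0.0711]
tool_rot: [[0.163, 0.987, 0.001], [0.987, -0.163, -0.0], [0.0, 0.001, -1.0]]
ft_force: [-1.0, -0.3, 6.6]
grip_width: 0.0258
gripper_force: 29.8
```

Run:
```python
from h import *
import cv2
o=env.observe(); im=env.get_image("wrist"); cv2.imwrite("pics/w2.png",im[:,:,::-1])
R=o["tool_rot"]; np.savez("w2.npz",R=R,p=o["position"])
print(o["position"],np.degrees(np.arctan2(R[1,1],R[0,1])),o["ft_force"],o["wrist_torque"])
```

```text
[0.58075815 0.05421265 0.07113535] -9.39067827677582 [-1.01514021 -0.31495338  6.5758082 ] [0.00134902 0.20684192 0.03600681]
```

View pics/w2.png

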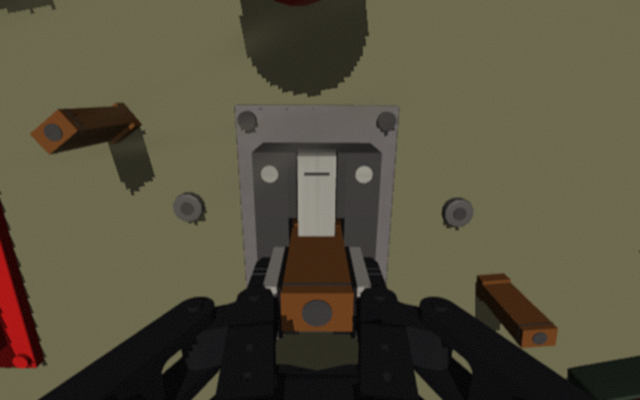

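The die is gripped across its x faces. Keeper A's mark is at (317,174) and the dimple at (317,313). I'll rock towards +y first.

Request:
jog_arm([
  [0.0003,0.002,0.0003],
  [0.0003,0.002,0.0003],
  [0.0004,0.002,0.0002],
  [0.0003,0.002,0.0002],
  [0.0004,0.002,0.0001],
], hand=[0.02,0.02,0.02,0.02,0.02], yaw=[0,0,0,0,0])

```text
time_s: 4.58
position: [0.5822, 0.063, 0.0717]
tool_rot: [[0.163, 0.987, -0.0], [0.987, -0.163, -0.002], [-0.002, 0.0, -1.0]]
ft_force: [-2.6, -7.4, 3.1]
grip_width: 0.0259
gripper_force: 29.6
```

Request:
jog_arm([
  [0,0,0],
  [0,0,0],
  [0,0,0],
  [0,0,0],
  [0,0,0],
], hand=[0.02,0.02,0.02,0.02,0.02], yaw=[0,0,0,0,0])

```text
time_s: 5.2
position: [0.5822, 0.0632, 0.0716]
tool_rot: [[0.163, 0.987, -0.0], [0.987, -0.163, -0.002], [-0.002, 0.0, -1.0]]
ft_force: [-1.1, -5.6, 2.7]
grip_width: 0.0255
gripper_force: 29.6
```

Run:
```python
from h import *
import cv2
o=env.observe(); im=env.get_image("wrist"); s=env.get_image("side")
R=o["tool_rot"]; np.savez("w3.npz",R=R,p=o["position"])
a=im[80:380,200:440][:,:,::-1]; b=cv2.resize(s[205:285,350:430],None,fx=5,fy=5,interpolation=cv2.INTER_CUBIC)[:,:,::-1]
b0=cv2.resize(cv2.imread("pics/side0.png")[205:285,350:430],None,fx=2.5,fy=2.5,interpolation=cv2.INTER_CUBIC)
m=np.zeros((600,760,3),np.uint8); m[:450,:360]=cv2.resize(a,(360,450)); m[:400,360:]=b; m[400:,360:560]=b0
cv2.imwrite("pics/w3.png",m)
print(o["position"],o["ft_force"],o["wrist_torque"])
```

```text
[0.58222231 0.06317085 0.07162868] [-1.08165195 -5.60384182  2.70085756] [-1.15910154  0.29598672 -0.00504542]
```

View pics/w3.png

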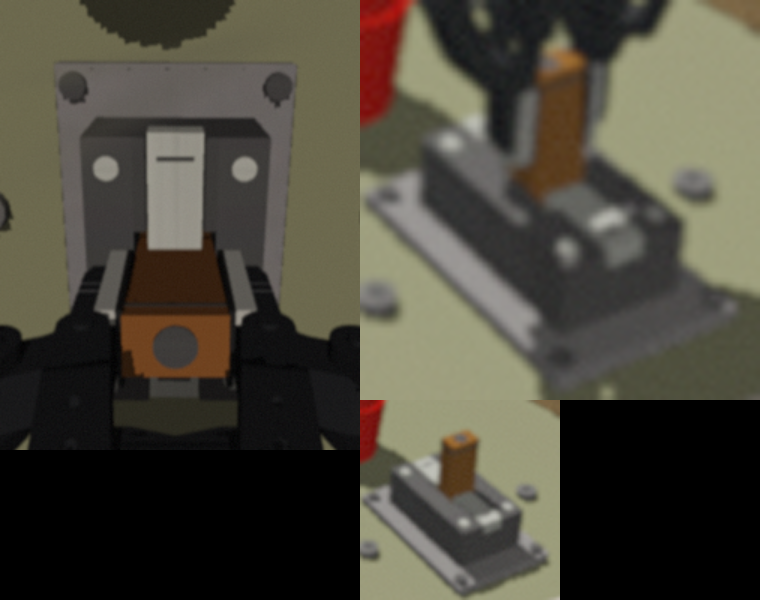

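It leaned. The mark is now at full-image (316.7,185.3). Keeper A's travel follows from mark positions, before and after.

Run:
```python
from h import *
a=np.load("w2.npz");b=np.load("w3.npz");u=np.array([.165,.986,0])
f=lambda o,x,y,z=.043:(wray(o,x,y,z)-[.580,.0547,0])@u
print("mark",f(a,317,174),f(b,316.7,185.3)); print("plate ref",f(a,317,105.5,.008),f(b,317,122.5,.008))
print("screws",f(a,316.5,174.5),f(b,316.5,192)); print("inner end",f(a,317,236.5),f(b,317,246))
```

```text
mark 0.04034747370692091 0.04376432135959534
plate ref 0.07039017347800185 0.07028937045950992
screws 0.040106606494013056 0.04044531950954204
inner end 0.008500452404257577 0.012109721276263339
```

Request:
jog_arm([
  [0.0002,0.0012,0.0001],
  [0,0,0],
  [0,0,0],
  [-0.0004,-0.0022,-0.0002],
  [-0.0004,-0.0022,-0.0002],
], hand=[0.02,0.02,0.02,0.02,0.02], yaw=[0,0,0,0,0])

```text
time_s: 5.92
position: [0.582, 0.0617, 0.0715]
tool_rot: [[0.163, 0.987, 0.001], [0.987, -0.163, 0.002], [0.002, 0.001, -1.0]]
ft_force: [-0.3, 4.4, 5.3]
grip_width: 0.0259
gripper_force: 29.8
```

Request:
jog_arm([
  [-0.0004,-0.0022,-0.0003],
  [-0.0004,-0.0022,-0.0003],
  [-0.0004,-0.0023,-0.0002],
  [0,0,0],
  [0,0,0],
], hand=[0.02,0.02,0.02,0.02,0.02], yaw=[0,0,0,0,0])

```text
time_s: 6.55
position: [0.5808, 0.0548, 0.0706]
tool_rot: [[0.163, 0.987, 0.001], [0.987, -0.163, 0.001], [0.001, 0.001, -1.0]]
ft_force: [2.5, 5.0, 3.5]
grip_width: 0.0255
gripper_force: 29.6
```

Request:
jog_arm([
  [-0.0004,-0.0022,0.0003],
  [-0.0004,-0.0022,0.0003],
  [-0.0003,-0.0022,0.0003],
  [-0.0004,-0.0022,0.0002],
  [-0.0004,-0.0022,0.0001],
], hand=[0.02,0.02,0.02,0.02,0.02], yaw=[0,0,0,0,0])

```text
time_s: 7.18
position: [0.5788, 0.0441, 0.0712]
tool_rot: [[0.163, 0.987, 0.001], [0.987, -0.163, 0.002], [0.002, 0.0, -1.0]]
ft_force: [2.7, 7.1, -0.8]
grip_width: 0.0257
gripper_force: 29.5
```

Request:
jog_arm([
  [0,0,0],
  [0,0,0],
  [0,0,0],
  [0,0,0],
  [0,0,0],
], hand=[0.02,0.02,0.02,0.02,0.02], yaw=[0,0,0,0,0])

```text
time_s: 7.8
position: [0.5788, 0.044, 0.0712]
tool_rot: [[0.163, 0.987, 0.001], [0.987, -0.163, 0.001], [0.001, 0.0, -1.0]]
ft_force: [2.6, 6.4, 0.2]
grip_width: 0.026
gripper_force: 29.6
```

Run:
```python
from h import *
import cv2
o=env.observe(); im=env.get_image("wrist"); s=env.get_image("side")
R=o["tool_rot"]; np.savez("w4.npz",R=R,p=o["position"])
a=im[80:380,200:440][:,:,::-1]; b=cv2.resize(s[205:285,350:430],None,fx=5,fy=5,interpolation=cv2.INTER_CUBIC)[:,:,::-1]
b0=cv2.resize(cv2.imread("pics/side0.png")[205:285,350:430],None,fx=2.5,fy=2.5,interpolation=cv2.INTER_CUBIC)
m=np.zeros((600,760,3),np.uint8); m[:450,:360]=cv2.resize(a,(360,450)); m[:400,360:]=b; m[400:,360:560]=b0
cv2.imwrite("pics/w4.png",m)
print(o["position"],o["ft_force"],o["wrist_torque"])
```

```text
[0.57875254 0.04398863 0.0712171 ] [2.58008804 6.38053896 0.20890989] [ 1.12903605 -0.53992463 -0.02838719]
```

View pics/w4.png

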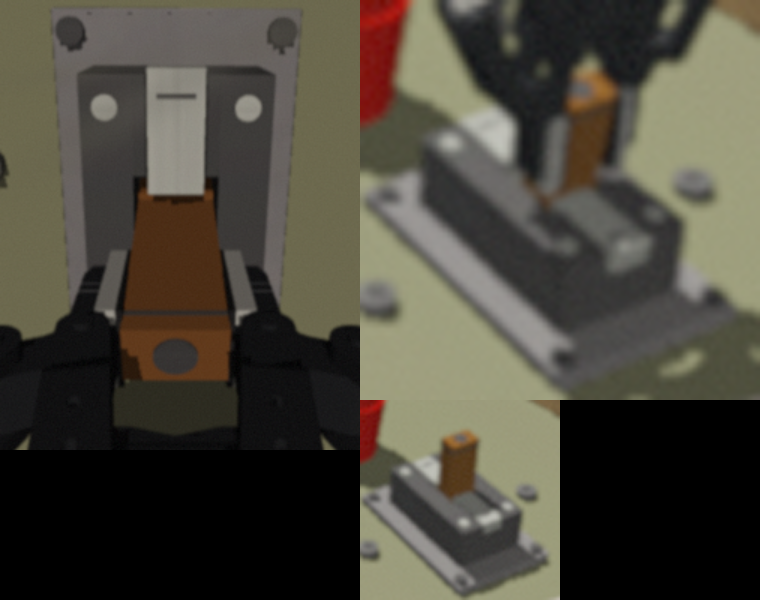

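```bash
python3 - <<'E'
from h import *
u=np.array([.165,.986,0])
f=lambda o,x,y,z=.043:(wray(o,x,y,z)-[.580,.0547,0])@u
for n,x,y,z in[("w2",317,313,.093),("w3",316.7,311.3,.0937),("w4",317.3,317.3,.0937)]:
    o=np.load(n+".npz"); t=(o["p"]-[.580,.0547,0])@u; d=f(o,x,y,z); print(n,"tcp",t,"dimple",d,"diff",d-t)
o=np.load("w4.npz"); print("markA",f(o,317.3,144),"screw",f(o,316.5,151.5),"endA",f(o,317,210))
a=cv2=None
E
python3 - <<'E'
import cv2,numpy as np
from h import *
# side-cam lines: keeper B mark / outer end candidates, raw pixels
for n,x,y in[("before outer",340+(645-400)/4,210+160/4),("patch0",350+52,205+48),("now patch",350+53,205+49)]:
    print(n,(ray("side",x,y,.043)-[.580,.0547,0])@[.165,.986,0])
E
```

```text
w2 tcp -0.0003554322040499861 dimple 0.00012031819258591086 diff 0.00047575039663589697
w3 tcp 0.008718939455036176 dimple 0.010110528106620146 diff 0.00139158865158397
w4 tcp -0.010767244828097941 dimple -0.011695710870454623 diff -0.0009284660423566817
markA 0.0439887624950145 screw 0.04054605038085121 endA 0.012044908375535937
before outer -0.04003689080359779
patch0 -0.04838600850091388
now patch -0.05186455178068486
```

Keeper A has moved about 3.6 mm and B roughly 3.5 mm. I'll push B a little more, bring the die back upright, briefly slacken the grip so it settles flat, then regrip.

Request:
jog_arm([
  [-0.0002,-0.001,0.0001],
  [0,0,0],
  [0,0,0],
  [0.0004,0.0024,-0.0002],
  [0.0004,0.0024,-0.0003],
], hand=[0.02,0.02,0.02,0.02,0.02], yaw=[0,0,0,0,0])

```text
time_s: 8.52
position: [0.579, 0.0465, 0.0711]
tool_rot: [[0.163, 0.987, -0.001], [0.987, -0.163, -0.001], [-0.002, -0.0, -1.0]]
ft_force: [-0.6, -4.1, 3.5]
grip_width: 0.0252
gripper_force: 30.3
```

Request:
jog_arm([
  [0.0004,0.0024,-0.0003],
  [0.0004,0.0024,-0.0003],
  [0.0004,0.0024,-0.0003],
  [0,0,0],
  [0,0,0],
], hand=[0.02,0.02,0.02,0.02,0.02], yaw=[0,0,0,0,0])

```text
time_s: 9.15
position: [0.5804, 0.0531, 0.0717]
tool_rot: [[0.163, 0.987, 0.001], [0.987, -0.163, -0.002], [-0.002, 0.001, -1.0]]
ft_force: [-4.9, -7.4, 13.6]
grip_width: 0.026
gripper_force: 31.4
```

Request:
jog_arm([
  [0,0,0],
  [0,0,0],
  [0,0,0],
  [0,0,0],
  [0,0,0],
], hand=[0.034,0.034,0.034,0.034,0.034], yaw=[0,0,0,0,0])

```text
time_s: 9.78
position: [0.5803, 0.0544, 0.0701]
tool_rot: [[0.163, 0.987, -0.0], [0.987, -0.163, 0.0], [0.0, -0.0, -1.0]]
ft_force: [0.8, 0.4, -0.5]
grip_width: 0.034
gripper_force: 0.0
```

Request:
jog_arm([
  [0,0,0],
  [0,0,0],
  [0,0,0],
  [0,0,0],
  [0,0,0],
], hand=[0.02,0.02,0.02,0.02,0.02], yaw=[0,0,0,0,0])

```text
time_s: 10.4
position: [0.5804, 0.0543, 0.0703]
tool_rot: [[0.163, 0.987, 0.0], [0.987, -0.163, -0.0], [0.0, 0.0, -1.0]]
ft_force: [0.3, 0.6, 1.0]
grip_width: 0.0256
gripper_force: 31.7
```

Run:
```python
from h import *
import cv2
o=env.observe(); im=env.get_image("wrist"); s=env.get_image("side")
R=o["tool_rot"]; np.savez("w5.npz",R=R,p=o["position"])
a=im[80:380,200:440][:,:,::-1]; b=cv2.resize(s[205:285,350:430],None,fx=5,fy=5,interpolation=cv2.INTER_CUBIC)[:,:,::-1]
m=np.zeros((450,760,3),np.uint8); m[:450,:360]=cv2.resize(a,(360,450)); m[:400,360:]=b
cv2.imwrite("pics/w5.png",m)
print(o["time_s"],o["position"],o["ft_force"],o["wrist_torque"])
```

```text
10.4 [0.58037606 0.05432632 0.07027632] [0.32381224 0.55209085 0.97757597] [ 0.02169292 -0.14440615  0.02880961]
```

View pics/w5.png

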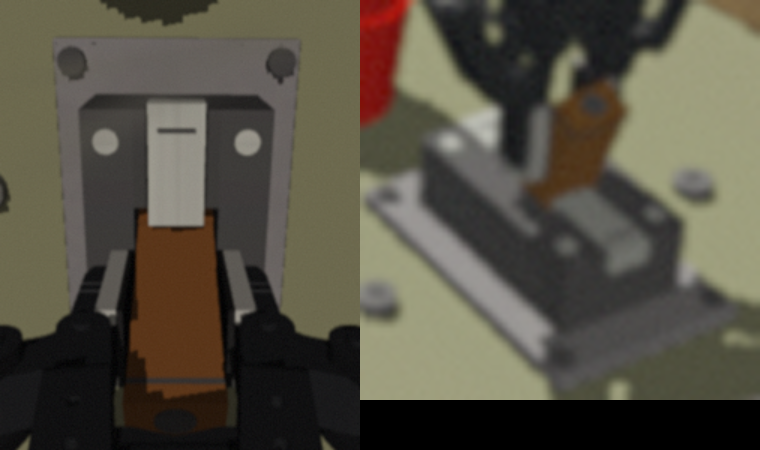

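The die now leans well over towards -y: the dimple is at side pixel (396.6,225.6) and wrist pixel (317.3,359.3). I'll work out the angle.

Run:
```python
from h import *
u=np.array([.165,.986,0]); o=np.load("w5.npz")
for th in np.arange(.1,.6,.05):
    y=-.0117+.011*np.cos(th)-.077*np.sin(th); z=.016+.077*np.cos(th)+.011*np.sin(th)
    g=-.0117+.011*np.cos(th)-.055*np.sin(th)
    p=[(r-[.58,.0547,0])@u-y for r in(ray("side",396.6,225.6,z),wray(o,317.3,359.3,z))]
    print(round(th,2),"model",round(y,4),round(z,4),"err",np.round(p,4),"grip y",round(g,4))
f=lambda x,y,z:(wray(o,x,y,z)-[.580,.0547,0])@u
print("A mark",f(318,166.7,.043),"endA",f(317,231,.043),"screw ref",f(316.5,174.8,.043))
X,Y,Z=[np.array([.580,.0547,0])+v for v in([.986*.0,0,0],)*3]
c=env.calibration("side")
for yy in(-.05,-.054,-.056):
    print(yy,proj(c["rotation"],c["position"],c,np.array([.58,.0547,.043])+u*yy))
```

```text
0.1 model -0.0084 0.0937 err [-0.0154 -0.0106] grip y -0.0062
0.15 model -0.0123 0.0938 err [-0.0116 -0.0067] grip y -0.009
0.2 model -0.0162 0.0937 err [-0.0076 -0.0029] grip y -0.0118
0.25 model -0.0201 0.0933 err [-0.0033  0.0007] grip y -0.0146
0.3 model -0.0239 0.0928 err [0.0011 0.0041] grip y -0.0174
0.35 model -0.0278 0.0921 err [0.0057 0.0072] grip y -0.0202
0.4 model -0.0316 0.0912 err [0.0105 0.0102] grip y -0.023
0.45 model -0.0353 0.0901 err [0.0154 0.0129] grip y -0.0257
0.5 model -0.039 0.0888 err [0.0205 0.0154] grip y -0.0284
0.55 model -0.0426 0.0874 err [0.0257 0.0177] grip y -0.0311
A mark 0.04406113451718716 endA 0.011863153495929563 screw ref 0.04021075633276025
-0.05 (np.float64(403.0466119518017), np.float64(253.2253581120862))
-0.054 (np.float64(404.33496079112234), np.float64(254.32432133429697))
-0.056 (np.float64(404.9822854095351), np.float64(254.87649006900273))
```

Request:
jog_arm([
  [0,0,0],
  [0,0,0],
  [-0.0009,-0.0056,0.003],
  [-0.0009,-0.0056,0.002],
  [-0.0009,-0.0056,0.002],
], hand=[0.045,0.045,0.045,0.045,0.045], yaw=[0,0,0,0,0], grip_force=20)

```text
time_s: 11.12
position: [0.5776, 0.037, 0.0774]
tool_rot: [[0.164, 0.987, 0.0], [0.987, -0.164, -0.0], [-0.0, 0.0, -1.0]]
ft_force: [-0.0, -0.0, 0.2]
grip_width: 0.0453
gripper_force: 0.0
```

Request:
jog_arm([
  [0,0,0],
  [0,0,0],
  [0,0,0],
  [0,0,0],
  [0,0,0],
], hand=[0.045,0.02,0.02,0.02,0.02], yaw=[0,0,0,0,0])

```text
time_s: 11.75
position: [0.5776, 0.0376, 0.0772]
tool_rot: [[0.163, 0.987, -0.0], [0.987, -0.163, -0.0], [-0.0, -0.0, -1.0]]
ft_force: [-0.4, -0.2, 0.9]
grip_width: 0.0253
gripper_force: 23.7
```

Run:
```python
from h import *
import cv2
o=env.observe(); im=env.get_image("wrist"); s=env.get_image("side")
R=o["tool_rot"]; np.savez("w6.npz",R=R,p=o["position"])
a=im[80:380,200:440][:,:,::-1]; b=cv2.resize(s[205:285,350:430],None,fx=5,fy=5,interpolation=cv2.INTER_CUBIC)[:,:,::-1]
m=np.zeros((450,760,3),np.uint8); m[:450,:360]=cv2.resize(a,(360,450)); m[:400,360:]=b
cv2.imwrite("pics/w6.png",m)
print(o["time_s"],o["position"],o["ft_force"],o["wrist_torque"],o["grip_width"])
```

```text
11.75 [0.57758366 0.03759537 0.07723371] [-0.41475848 -0.15794384  0.91259021] [-0.09030576  0.08278923  0.014934  ] 0.025270580220986622
```

View pics/w6.png

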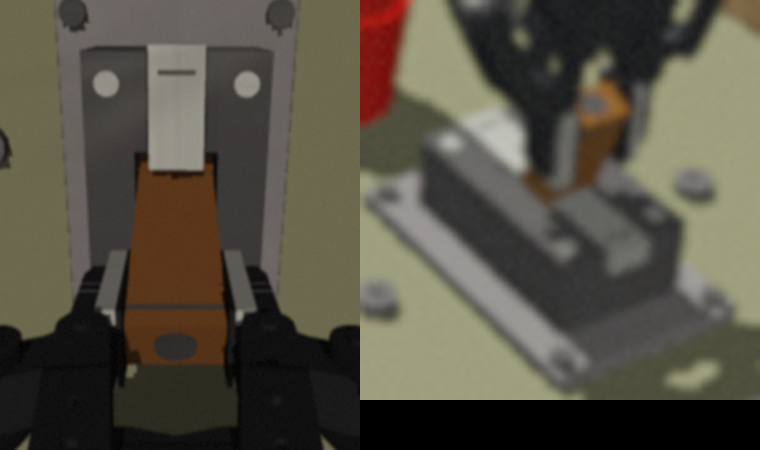

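The die is centred in the pads, with the dimple at wrist crop (176,346). It still leans to -y against the pushed-back keeper B, so I'll bring it upright with a light grip.

Request:
jog_arm([
  [0.0004,0.0025,0.0001],
  [0.0004,0.0025,0.0001],
  [0.0004,0.0025,0],
  [0.0004,0.0025,0],
  [0,0,0],
], hand=[0.02,0.02,0.02,0.02,0.02], yaw=[0,0,0,0,0])

```text
time_s: 12.48
position: [0.5794, 0.0471, 0.0778]
tool_rot: [[0.163, 0.987, 0.001], [0.987, -0.163, -0.001], [-0.001, 0.001, -1.0]]
ft_force: [-1.9, -4.6, 4.7]
grip_width: 0.0255
gripper_force: 24.4
```

Request:
jog_arm([
  [0.0004,0.0025,-0.0003],
  [0.0004,0.0025,-0.0003],
  [0.0003,0.0018,-0.0002],
  [0,0,0],
  [0,0,0],
], hand=[0.02,0.02,0.02,0.02,0.02], yaw=[0,0,0,0,0])

```text
time_s: 13.1
position: [0.5806, 0.0535, 0.0779]
tool_rot: [[0.163, 0.987, 0.001], [0.987, -0.163, -0.002], [-0.002, 0.002, -1.0]]
ft_force: [-3.7, -7.2, 11.9]
grip_width: 0.0254
gripper_force: 26.1
```

The tilt seems to be held by pad torsion. I'll check it numerically.

```bash
cat >> h.py <<'E'
def dimple(n,box):
    """dark blob inside the bronze top face; box=(r0,r1,c0,c1)"""
    import cv2
    r0,r1,c0,c1=box; im=env.get_image(n)[r0:r1,c0:c1]; h=cv2.cvtColor(im,cv2.COLOR_RGB2HSV)
    br=((h[...,0]>6)&(h[...,0]<20)&(h[...,1]>130)&(h[...,2]>40)).astype(np.uint8)
    ys,xs=np.nonzero(br); k=cv2.HoughCircles
    nb,l,st,ce=cv2.connectedComponentsWithStats(1-br)
    return (c0+xs.min(),c0+xs.max(),r0+ys.min(),r0+ys.max()),[(st[i,4],(ce[i]+[c0,r0]).round(1)) for i in range(1,nb) if st[i,4]>8]
E
python3 - <<'E'
from h import *
o=env.observe(); np.savez("w7.npz",R=o["tool_rot"],p=o["position"])
print(dimple("wrist",(180,400,275,360)),dimple("side",(205,285,350,430)))
im=env.get_image("wrist"); print([(r,*im[r,300]) for r in range(200,390,6)])
w=np.array([[(x,y) for x,y in [(0,0)]]])
E
```

```text
((np.int64(282), np.int64(351), np.int64(212), np.int64(328)), [(np.int32(12374), array([317.2, 295.6])), (np.int32(540), array([316.7, 312.3]))]) ((np.int64(352), np.int64(398), np.int64(206), np.int64(245)), [(np.int32(6188), array([389.5, 245. ]))])
[(200, np.uint8(157), np.uint8(155), np.uint8(142)), (206, np.uint8(158), np.uint8(155), np.uint8(143)), (212, np.uint8(155), np.uint8(152), np.uint8(141)), (218, np.uint8(154), np.uint8(151), np.uint8(143)), (224, np.uint8(78), np.uint8(56), np.uint8(38)), (230, np.uint8(75), np.uint8(45), np.uint8(23)), (236, np.uint8(74), np.uint8(44), np.uint8(20)), (242, np.uint8(74), np.uint8(43), np.uint8(21)), (248, np.uint8(74), np.uint8(44), np.uint8(20)), (254, np.uint8(72), np.uint8(42), np.uint8(18)), (260, np.uint8(71), np.uint8(41), np.uint8(17)), (266, np.uint8(74), np.uint8(43), np.uint8(20)), (272, np.uint8(75), np.uint8(44), np.uint8(21)), (278, np.uint8(74), np.uint8(44), np.uint8(21)), (284, np.uint8(47), np.uint8(41), np.uint8(38)), (290, np.uint8(73), np.uint8(42), np.uint8(19)), (296, np.uint8(100), np.uint8(60), np.uint8(28)), (302, np.uint8(100), np.uint8(58), np.uint8(27)), (308, np.uint8(103), np.uint8(59), np.uint8(28)), (314, np.uint8(102), np.uint8(61), np.uint8(29)), (320, np.uint8(98), np.uint8(57), np.uint8(25)), (326, np.uint8(99), np.uint8(59), np.uint8(27)), (332, np.uint8(43), np.uint8(41), np.uint8(31)), (338, np.uint8(45), np.uint8(45), np.uint8(32)), (344, np.uint8(45), np.uint8(45), np.uint8(34)), (350, np.uint8(43), np.uint8(43), np.uint8(31)), (356, np.uint8(47), np.uint8(45), np.uint8(33)), (362, np.uint8(45), np.uint8(46), np.uint8(33)), (368, np.uint8(18), np.uint8(19), np.uint8(17)), (374, np.uint8(13), np.uint8(13), np.uint8(15)), (380, np.uint8(17), np.uint8(17), np.uint8(17)), (386, np.uint8(17), np.uint8(15), np.uint8(18))]
```

It is still tilted about 0.16 rad towards -y, because the pads hold the rotation while the foot rides up the far wall. I'll let it lean back, release it, and nudge it upright with closed fingers, then regrip.

Request:
jog_arm([
  [-0.0004,-0.0025,0.0002],
  [-0.0004,-0.0025,0.0002],
  [-0.0004,-0.0025,0.0002],
  [-0.0004,-0.0025,0],
  [0,0,0],
], hand=[0.02,0.02,0.02,0.02,0.05], yaw=[0,0,0,0,0])

```text
time_s: 13.88
position: [0.5785, 0.0439, 0.0769]
tool_rot: [[0.163, 0.987, -0.001], [0.987, -0.163, -0.001], [-0.001, -0.001, -1.0]]
ft_force: [1.1, 0.1, -0.1]
grip_width: 0.0424
gripper_force: 0.0
```

Request:
jog_arm([
  [0,0,0],
  [0,0,0],
  [0,0,0.015],
  [0,0,0.02],
  [0,0,0.02],
], hand=[0.06,0.06,0.06,0.06,0.06], yaw=[0,0,0,0,0])

```text
time_s: 14.5
position: [0.5788, 0.0443, 0.1339]
tool_rot: [[0.163, 0.987, 0.001], [0.987, -0.163, -0.0], [-0.0, 0.001, -1.0]]
ft_force: [1.3, 0.6, 0.1]
grip_width: 0.06
gripper_force: 0.0
```

Run:
```python
from h import *
o=env.observe(); np.savez("w8.npz",R=o["tool_rot"],p=o["position"])
im=env.get_image("wrist"); 
import cv2; cv2.imwrite("pics/w8.png",im[:,:,::-1]); cv2.imwrite("pics/s8.png",env.get_image("side")[:,:,::-1])
print(o["position"]); g=im[:,305].astype(int); last=None
for r in range(180,395):
    if np.abs(g[r]-g[r-1]).sum()>25: print(r,g[r-1],g[r])
```

```text
[0.57884456 0.04429659 0.13390387]
180 [112 106  98] [61 53 47]
181 [61 53 47] [43 27 15]
203 [67 42 20] [87 51 25]
204 [87 51 25] [108  66  33]
232 [98 64 35] [83 64 50]
245 [64 62 57] [82 81 75]
246 [82 81 75] [120 118 110]
247 [120 118 110] [149 145 137]
265 [155 151 142] [144 141 132]
266 [144 141 132] [124 122 110]
267 [124 122 110] [101 100  82]
302 [100  97  71] [83 80 60]
303 [83 80 60] [53 52 38]
304 [53 52 38] [43 43 31]
354 [57 52 48] [67 62 58]
367 [74 68 65] [65 59 55]
368 [65 59 55] [40 38 37]
369 [40 38 37] [22 21 20]
```

Run:
```python
from h import *
u=np.array([.165,.986,0]); o=np.load("w8.npz"); f=lambda r,z:((wray(o,305,r,z)-[.58,.0547,0])@u).round(4)
print("top edges if upright",f(203.5,.093),f(232,.093),"A end",f(180.5,.043),"holder edge/B outer",f(246,.043),f(266,.043))
import cv2; cv2.imwrite("pics/c8.png",np.hstack([cv2.resize(cv2.imread("pics/w8.png")[90:330,240:400],None,fx=2.4,fy=2.4),cv2.resize(cv2.imread("pics/s8.png")[205:285,350:430],(400,576),interpolation=2)]))
```

```text
top edges if upright 0.0115 -0.0045 A end 0.0115 holder edge/B outer -0.0362 -0.052
```

View pics/c8.png

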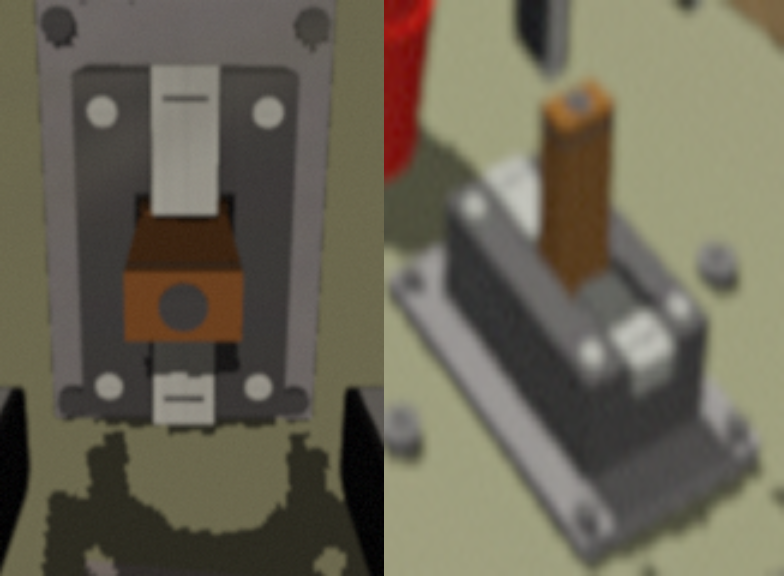

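The die now stands nearly upright: its top spans +11.5 to -4.5 mm, and keeper marks A and B are at about ±44 mm, each pushed about 3.6 mm. The die may still have been rocking. I'll centre over it and re-measure.

Request:
jog_arm([
  [0.0017,0.0105,0],
  [0,0,0],
  [0,0,0],
  [0,0,0],
  [0,0,0],
], hand=[0.06,0.06,0.06,0.06,0.06], yaw=[0,0,0,0,0])

```text
time_s: 15.22
position: [0.5804, 0.0547, 0.1321]
tool_rot: [[0.163, 0.987, -0.0], [0.987, -0.163, 0.0], [-0.0, -0.0, -1.0]]
ft_force: [0.2, 0.7, 0.5]
grip_width: 0.0602
gripper_force: 0.0
```

Run:
```python
from h import *
u=np.array([.165,.986,0]); q=env.observe(); o={"R":q["tool_rot"],"p":q["position"]}; print(o["p"])
im=env.get_image("wrist"); g=im[:,305].astype(int)
f=lambda r,z:((wray(o,305,r,z)-[.58,.0547,0])@u).round(4)
for r in range(150,290):
    if np.abs(g[r]-g[r-1]).sum()>22: print(r,g[r-1],g[r],f(r,.093),f(r,.043))
v=np.array([.986,-.165,0]); row=im[225].astype(int)
```

```text
[0.58038578 0.05472636 0.13208428]
194 [156 153 143] [148 144 134] 0.0278 0.0132
195 [148 144 134] [119 113 100] 0.0273 0.0125
196 [119 113 100] [77 62 50] 0.0267 0.0118
197 [77 62 50] [58 34 17] 0.0262 0.0111
232 [78 45 19] [96 58 30] 0.0068 -0.0142
259 [92 61 39] [75 61 48] -0.0091 -0.0349
266 [59 57 54] [76 74 69] -0.0134 -0.0405
267 [76 74 69] [109 106  99] -0.014 -0.0413
268 [109 106  99] [133 132 121] -0.0146 -0.0421
269 [133 132 121] [143 140 129] -0.0152 -0.0429
280 [144 140 129] [134 131 116] -0.0221 -0.0518
281 [134 131 116] [122 118  96] -0.0227 -0.0526
282 [122 118  96] [111 106  81] -0.0234 -0.0535
```

It is upright and settled, with the top from +7 to -9 mm. Regrip and lift gently, watching the force.

Request:
jog_arm([
  [-0.0001,-0.0007,-0.025],
  [0,0,-0.02],
  [0,0,-0.012],
  [0,0,-0.003],
  [0,0,0],
], hand=[0.06,0.06,0.06,0.06,0.06], yaw=[0,0,0,0,0])

```text
time_s: 15.9
position: [0.5806, 0.0541, 0.0726]
tool_rot: [[0.163, 0.987, 0.001], [0.987, -0.163, -0.0], [0.0, 0.001, -1.0]]
ft_force: [0.8, -0.3, -0.2]
grip_width: 0.0602
gripper_force: 0.0
```

Request:
jog_arm([
  [0,0,0],
  [0,0,0],
  [0,0,0],
  [0,0,0],
  [0,0,0],
], hand=[0.045,0.035,0.02,0.02,0.02], yaw=[0,0,0,0,0], grip_force=40)

```text
time_s: 16.52
position: [0.5804, 0.0542, 0.0726]
tool_rot: [[0.163, 0.987, 0.0], [0.987, -0.163, -0.0], [0.0, 0.0, -1.0]]
ft_force: [-1.4, 0.1, 5.3]
grip_width: 0.0253
gripper_force: 39.8
```

Request:
jog_arm([
  [0,0,0],
  [0,0,0.002],
  [0,0,0.002],
  [0,0,0.002],
  [0,0,0],
], hand=[0.02,0.02,0.02,0.02,0.02], yaw=[0,0,0,0,0])

```text
time_s: 17.15
position: [0.5803, 0.0541, 0.0783]
tool_rot: [[0.163, 0.987, 0.0], [0.987, -0.163, 0.0], [0.0, 0.0, -1.0]]
ft_force: [0.0, -0.2, -2.8]
grip_width: 0.0258
gripper_force: 39.4
```

Request:
jog_arm([
  [0,0,0.001],
  [0,0,0.001],
  [0,0,0.001],
  [0,0,0],
  [0,0,0],
], hand=[0.02,0.02,0.02,0.02,0.02], yaw=[0,0,0,0,0])

```text
time_s: 17.77
position: [0.5803, 0.0541, 0.0812]
tool_rot: [[0.163, 0.987, -0.0], [0.987, -0.163, 0.0], [0.0, -0.0, -1.0]]
ft_force: [0.0, -0.2, -3.7]
grip_width: 0.0255
gripper_force: 39.4
```

Free: the tool carries only the die's weight past the catch height. I'll lift the remaining 38.5 mm.

Request:
jog_arm([
  [0,0,0.004],
  [0,0,0.006],
  [0,0,0.006],
  [0,0,0.006],
  [0,0,0.006],
], hand=[0.02,0.02,0.02,0.02,0.02], yaw=[0,0,0,0,0])

```text
time_s: 18.4
position: [0.5803, 0.0541, 0.1097]
tool_rot: [[0.163, 0.987, 0.0], [0.987, -0.163, -0.0], [0.0, 0.0, -1.0]]
ft_force: [0.1, -0.7, -3.0]
grip_width: 0.0253
gripper_force: 39.4
```

Request:
jog_arm([
  [0,0,0.006],
  [0,0,0.0045],
  [0,0,0],
  [0,0,0],
  [0,0,0],
], hand=[0.02,0.02,0.02,0.02,0.02], yaw=[0,0,0,0,0])

```text
time_s: 19.02
position: [0.5802, 0.0541, 0.1195]
tool_rot: [[0.163, 0.987, -0.001], [0.987, -0.163, 0.0], [-0.0, -0.001, -1.0]]
ft_force: [0.4, 0.3, -2.6]
grip_width: 0.0254
gripper_force: 39.4
```

Run:
```python
from h import *
u=np.array([.165,.986,0]); q=env.observe(); o={"R":q["tool_rot"],"p":q["position"]}; print(o["p"],q["ft_force"],q["grip_width"])
s=env.get_image("side")
# bronze bar in side view: mask extents and tilt of its main axis, vs. first picture and vs. model of an upright die here
import cv2
def ax(im):
    h=cv2.cvtColor(im[195:290,365:425],cv2.COLOR_RGB2HSV); m=((h[...,0]>4)&(h[...,0]<18)&(h[...,1]>140)).astype(np.uint8)
    n,l,st,ce=cv2.connectedComponentsWithStats(m); i=1+st[1:,4].argmax(); ys,xs=np.nonzero(l==i)
    return cv2.fitLine(np.c_[xs,ys].astype(np.float32),2,0,.01,.01).ravel().round(3),st[i]+[365,195,0,0,0]
print(ax(cv2.imread("pics/side0.png")[:,:,::-1]),ax(s))
im=env.get_image("wrist"); g=im[:,305].astype(int)
for r in range(230,345):
    if np.abs(g[r]-g[r-1]).sum()>25: print(r,g[r-1],g[r],((wray(o,305,r,.140)-[.58,.0547,0])@u).round(4))
cm=env.calibration("side"); c=np.array([.5797,.0538,0])
print([np.round(proj(cm["rotation"],cm["position"],cm,c+[0,0,z]),1) for z in(.063,.140)])
```

```text
[0.58018996 0.05414102 0.11949862] [ 0.43743682  0.32739486 -2.56464026] 0.025374056987802564
(array([ 0.172, -0.985, 23.879, 35.975], dtype=float32), array([383, 218,  13,  25, 240])) (array([ 0.264, -0.964, 26.619, 24.08 ], dtype=float32), array([382, 198,  18,  38, 312]))
292 [92 53 24] [104  61  30] 0.0078
302 [84 53 32] [65 47 35] 0.0036
328 [101  61  32] [81 56 34] -0.0076
329 [81 56 34] [52 44 29] -0.0081
[array([388.6, 232.3]), array([391.8, 199.9])]
```

The top face reads 16 mm wide and centred, so the die is upright. It has been lifted 46.9 mm, which puts it about 20 mm clear, and the tool carries only the die's weight. I'm handing the job in.

```bash
python3 -c "
from rig import env
print(env.close_job())"
```

```text
the job is handed in; nothing more can be done
None
```

The job is handed in: I rocked the bronze die to +y and then -y, which pushed both keepers back about 3.5 mm, then lifted it out and left it held upright about 2 cm above the pocket, at 19 s. On the way back from the -y lean the grip kept it tilted, so I released it to settle upright and regripped it. I did not check the bystanders' positions at the end.

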